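# Hold a soap bar through the guard window of the stamping station

## Robot

A 6-joint arm with a two-finger parallel gripper is mounted at the origin on a cart in front of the work surface, level with it; the furniture and walls round the work are solid. World frame = base frame: x ahead of the robot, y to its left, z up, the work surface at z = 0. Lengths are in m, angles in degrees, forces in N, time in s.
With the tool pointing down it reaches from about 0.35 to 0.775 m from the base axis. Payload 5.5 kg.
Tool frame: the origin (TCP) lies between the finger pads; the fingertips stand robot.tips_ahead ahead of it and the grasp point (between the pads) lies 11 mm behind it (robot.tips_ahead is the distance from the TCP to the fingertips, in m); z points along the fingers, y is the direction in which the jaws open and shut (so a half turn about z gives the same grasp; the last joint's range is limited). The gripper opens to 85 mm and grips with 20 to 120 N. Pads are 22 mm wide; open, the fingers measure 114 mm over their backs; the gripper's body (76 mm by 85 mm) begins 54 mm behind the grasp point. The pads swing forward as they close: fully open they stand 13 mm farther back than shut.
Start: joints at [-79.16, 17.945, 2.641, 74.691, 0, 82.002], TCP at [0.186, -0.544, 0.239] pointing down, gripper open.
Joint ranges: [-158.12, 158.12], [-49.38, 96.58], [-58.88, 72.47], [-126.05, 133.96], [-84.25, 85.87], [-180, 180]. Speed limits (degrees/s): [147.25, 147.25, 180, 180, 180, 180].

## Interface

Orientations are given as [roll, pitch, yaw] about the fixed x, y, z axes, in that order (R = Rz(yaw) Ry(pitch) Rx(roll)).
In Python, from rig import robot, eyes gives the robot as it stands.
- The arm moves only by the tool send_rows, never from a script. Its argument "moves" is one flat list of numbers, 5 for each row, row after row: the closure in counts, from 0 (fully open) to 255 (shut), then the shift along the tool's x, y, z in m, then the turn about the tool's z in rad. In form: [grip, x, y, z, twist, grip, x, y, z, twist, ...]. A call has 1 to 10 rows; each row shifts and turns the commanded pose from where the row before left it, along the tool's axes as they then stand; what a row does not reach is not made up. A row lasts 1/8 s, in which the tool goes at most 62.5 mm and 10.7 degrees, less where a joint would pass 70% of its speed; a pose out of reach is approached as far as the arm can. A call is refused whole if a number of a shift passes 0.0625 or a number of a turn 0.188, either way. A call with a gripper value outside its range is refused whole. The fingers move at their own pace and stop on an object; "squeeze" is the grip in N (left out, the last holds). Time passes only in rows, so rows that do not move let the fingers close. It gives the time, the measured TCP pose, the force and the opening at its end, in the units of the state.
- robot.read_state(): the state, without advancing time (a new reading comes with each control period).
- eyes.camera(name): name is "side" or "top"; returns (picture, depth): 400x640x3 uint8, blue, green, red; 400x640 float32, m along the optical axis (not along the pixel's ray), 0 where there is no reading.
- eyes.calibration(name): a dict with "fovy" (degrees; the focal length in pixels is half the picture's height over the tangent of half this angle, whatever the lens; pixels are square), "cx", "cy" (the principal point, pixels), "view" (4x4, takes a point from world to camera coordinates). Camera axes: x right, y down, z forward; pixel columns grow to the right and rows downward; lengths in m; the calibration is good to about 2 mm. A picture is of the moment at which its call begins. calibration takes no time and is no camera call.
- robot.hand_in(): hands the job in, once; it reports no verdict.
The state is a dict: "time": time; "q": joint angles; "joint_velocities": joint speeds; "effort": joint torques, N m; "position": TCP position; "orientation": TCP orientation; "ft_force": force on the tool from outside, world axes, zero at the start; "ft_torque": the same for the moment, N m; "grip_width": finger opening in m.
Only numpy, scipy, OpenCV 4.12 (cv2) and the standard library are available. Lean on these libraries where they do the work, as an engineer would, in place of code of your own. Each camera call takes 0.05 s, during which the arm holds its last target.

## Task

The soap bar that stands on end has to be stamped on its lower end. The stamping station has two guard windows, and its tumble flap lies over the one that is not in use: pick up the bar, lower it upright through the open window, push the sprung stamp pad below it down by about a centimetre and finish still gripping the bar there, holding the pad down. Leave the flap and the two tealights in front of the station as they are.

Things in the scene. Friction and masses are not known exactly. Their poses are not given: they have to be found in the camera images.
- bar_center (a point): centre of the coral soap bar (0.1 kg) that stands on its small end, free on the table: 46 mm wide (its own x axis, level), 78 mm long (own y axis, upright, so the centre is 39 mm above its foot and its top 39 mm higher) and 26 mm thick (own z axis, level). Grip it across the 26 mm, near the top. Other bars lie flat in the kraft boxes and are not meant.
- station: stamping station, fixed to the table: low plywood box 100 mm deep (its x), 184 mm wide (its y), 60 mm high, topped by a bare metal guard plate 12 mm thick. Origin: centre of its underside, on the table; x points to its back (about away from the robot), y to its left, z up. Two windows go through the plate, 40 mm left and right of its middle; under each stands a sprung stamp pad.
- window_left (a point): centre of the mouth of the left window (station's +y side), level with the plate's upper face, 60 mm above the table; axes as the station's. Each window is 28 mm along x by 50 mm along y (2 mm more than the bar's thickness, 4 mm more than its width) with a 3 mm chamfer round the mouth
- window_right (a point): centre of the mouth of the right window (station's -y side), level with the plate's upper face; same size; axes as the station's
- flap (a joint): metal tumble flap, 68 mm long, 42 mm wide, 3 mm thick, hinged between the windows on the station's middle line 5 mm above the plate. It lies flat over one window: about -1.57 rad = over the left window (right one open), about +1.57 rad = over the right window (left one open). It lies by its own weight and tips over if pushed up.
- flap_tip (a point): middle of the flap's free edge, 70 mm from its hinge
- pad_left (a joint): stamp pad under the left window: 0 = up (16 mm below the plate's upper face), grows as it is pushed down, 0.020 m = bottom stop; the spring takes 2 N to start, 5 N at 0.010 m, 8 N at 0.020 m
- pad_right (a joint): the same for the pad under the right window
- tealight_a: tealight, 38 mm across and 20 mm high, on the table left of and in front of the station; leave it. Origin at the centre of its underside
- tealight_b: a second tealight, the same, right of and in front of the station
- bar: the same bar as a body; origin at the centre of the 46x78 mm face that its own z axis points away from, 13 mm from the centre; axes as above
Things that resemble listed ones, but are neither listed nor needed, are in the scene too. What is shaped like the bar but blue, orange or yellow is not meant.

How it is judged:
By the outcome, as a careful person would: the job done as asked, in the order asked, and still so for the second after the job is handed in, while the arm keeps its last pose, push and grip.
It also fails if it takes over 35 s, if anything falls off the work surface, if the arm or the gripper's body presses on something with over 40 N, if the wrist force passes 120 N, or if a joint passes its speed limit or range.

## Working session

There is one attempt and no reset: what is moved stays moved. The work goes in short steps, Python scripts to look and compute and a tool call to move; the robot and the scene stay as the last step left them, time stands still between calls to the robot, and variables do not carry over. Pictures are saved under pics/ and viewed, and the job is handed in when it is done.

Besides the shell and the picture viewer there is one more tool, called after ">>>" by a JSON object that holds its "method" and its "body". send_rows: Moves the arm, as the interface text tells. Its arguments: {"type":"object","properties":{"moves":{"type":"array","items":{"type":"number"}},"squeeze":{"type":"number"}},"required":["moves"]}

```bash
ls; mkdir -p pics; python3 - <<'E'
from rig import robot, eyes
import cv2,numpy as np
s=robot.read_state();print(s);print(robot.tips_ahead)
for n in("side","top"):
    c=eyes.calibration(n);print(n,c)
    im,d=eyes.camera(n);cv2.imwrite(f"pics/{n}0.png",im);np.savez(f"{n}0.npz",im=im,d=d)
E
```

```text
pics
{'time': 0.0, 'q': array([-7.91590460e+01,  1.79924789e+01,  2.57686998e+00,  7.46920613e+01,
       -2.81686951e-03,  8.20018384e+01]), 'joint_velocities': array([ 0.07706671,  0.02537276, -0.02489131, -0.13042381, -0.02166434,
        0.04978763]), 'effort': array([ 9.01628084e-06, -4.80629182e+01,  2.98530918e+01,  1.94419204e-02,
       -7.85575253e-05, -3.06410449e-06]), 'position': array([ 0.18555776, -0.54369759,  0.2383915 ]), 'orientation': array([-1.79892985e+02, -1.21919008e-02,  1.88391068e+01]), 'ft_force': array([-1.09048845, -0.09780671, -0.58046734]), 'ft_torque': array([-0.00723974, -0.04124091, -0.04770384]), 'grip_width': 0.085520033068867}
0.008
side {'fovy': 45.045943261898586, 'cx': 325.467606962179, 'cy': 195.68646239347527, 'view': array([[ 0.61421548,  0.7890895 , -0.00878088, -0.07663007],
       [ 0.56694753, -0.44898881, -0.69063705, -0.30813508],
       [-0.54891696,  0.41922167, -0.72314823,  1.3230994 ],
       [ 0.        ,  0.        ,  0.        ,  1.        ]])}
top {'fovy': 54.283598158226766, 'cx': 321.5435374626645, 'cy': 198.62084668123677, 'view': array([[ 0.00412306, -0.99995604, -0.00842169, -0.2739397 ],
       [-0.99903098, -0.00374992, -0.04385238,  0.45475739],
       [ 0.04381887,  0.00859433, -0.99900252,  0.949981  ],
       [ 0.        ,  0.        ,  0.        ,  1.        ]])}
```

View pics/side0.png

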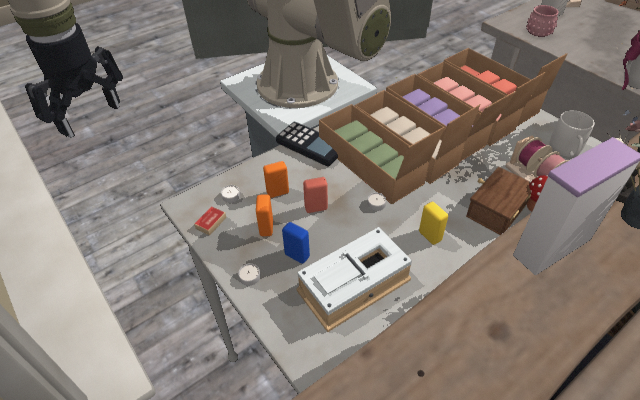

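View pics/top0.png

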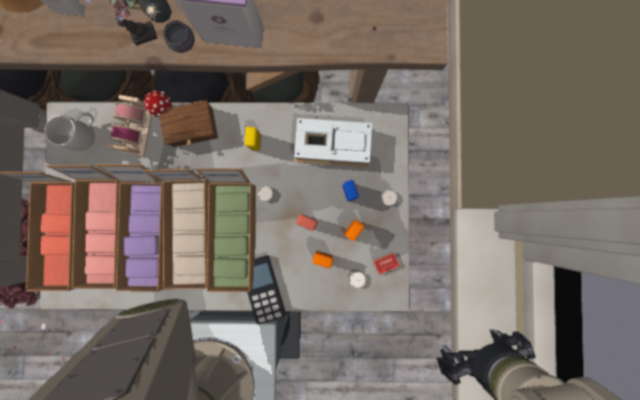

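```bash
cat > h.py <<'E'
import numpy as np,cv2
from rig import robot,eyes
def cal(n):
    c=eyes.calibration(n);f=200/np.tan(np.radians(c["fovy"]/2));return f,c["cx"],c["cy"],np.array(c["view"])
def plane(n,uv,z):
    f,cx,cy,V=cal(n);uv=np.atleast_2d(uv).astype(float);R=V[:3,:3];o=-R.T@V[:3,3]
    d=np.c_[(uv[:,0]-cx)/f,(uv[:,1]-cy)/f,np.ones(len(uv))]@R
    return o+d*((z-o[2])/d[:,2])[:,None]
def proj(n,P):
    f,cx,cy,V=cal(n);p=np.atleast_2d(P)@V[:3,:3].T+V[:3,3];return np.c_[cx+f*p[:,0]/p[:,2],cy+f*p[:,1]/p[:,2]]
def tri(u1,u2):  # side,top
    A=[];b=[]
    for n,u in(("side",u1),("top",u2)):
        f,cx,cy,V=cal(n)
        for k,(c) in enumerate(((u[0]-cx)/f,(u[1]-cy)/f)):
            r=V[k]-c*V[2];A.append(r[:3]*f);b.append(-r[3]*f)
    x,_,_,_=np.linalg.lstsq(np.array(A),np.array(b),rcond=None);return x
def cloud(n,d):
    f,cx,cy,V=cal(n);v,u=np.mgrid[:400,:640];P=np.stack([(u-cx)/f*d,(v-cy)/f*d,d],-1)
    return (P-V[:3,3])@V[:3,:3]
def crop(n,im,x0,y0,w,h,s,out):
    cv2.imwrite(out,cv2.resize(im[y0:y0+h,x0:x0+w],None,fx=s,fy=s,interpolation=cv2.INTER_CUBIC))
E
python3 - <<'E'
from h import *
S=np.load("side0.npz");T=np.load("top0.npz")
crop(0,S["im"],285,215,140,115,5,"pics/s1.png");crop(0,T["im"],280,105,110,70,7,"pics/t1.png")
crop(0,S["im"],240,150,110,110,5,"pics/s2.png");crop(0,T["im"],280,180,110,75,7,"pics/t2.png")
for n,D in(("side",S),("top",T)):
    P=cloud(n,D["d"])
    hsv=cv2.cvtColor(D["im"],cv2.COLOR_BGR2HSV)
    for u,v in ([(316,194),(316,182),(335,275),(372,258)] if n=="side" else [(307,222),(350,140),(316,139),(303,125),(280,230)]):print(n,u,v,P[v,u].round(4),hsv[v,u],D["d"][v,u])
E
```

```text
side 316 194 [ 0.4099 -0.2451  0.0545] [  4 133 121] 0.9559032
side 316 182 [ 0.4033 -0.2394  0.0793] [  4 140 204] 0.9439829
side 335 275 [ 0.5894 -0.3406  0.0665] [ 80   3 231] 0.80866945
side 372 258 [ 0.5897 -0.2562  0.0434] [140  23  33] 0.8606105
top 307 222 [ 0.3994 -0.2398  0.0754] [  5 151 191] 0.8900917
top 350 140 [ 0.5903 -0.3383  0.0645] [ 98   5 216] 0.9084769
top 316 139 [ 0.5963 -0.2587  0.0451] [150   7  38] 0.92880446
top 303 125 [ 0.6266 -0.2283  0.0591] [ 90   4 217] 0.9164377
top 280 230 [ 0.3781 -0.1694 -0.0018] [ 16  37 152] 0.9669046
```

```bash
sleep 0.1
```

```text
(no output)
```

View pics/s1.png

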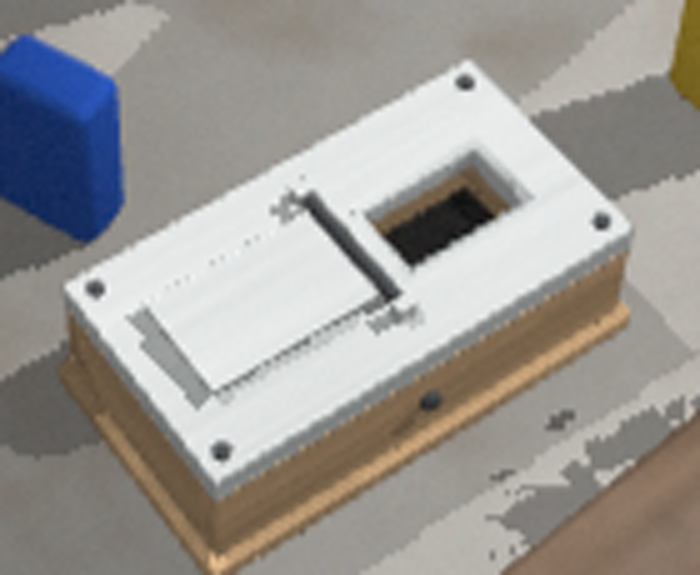

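View pics/t1.png

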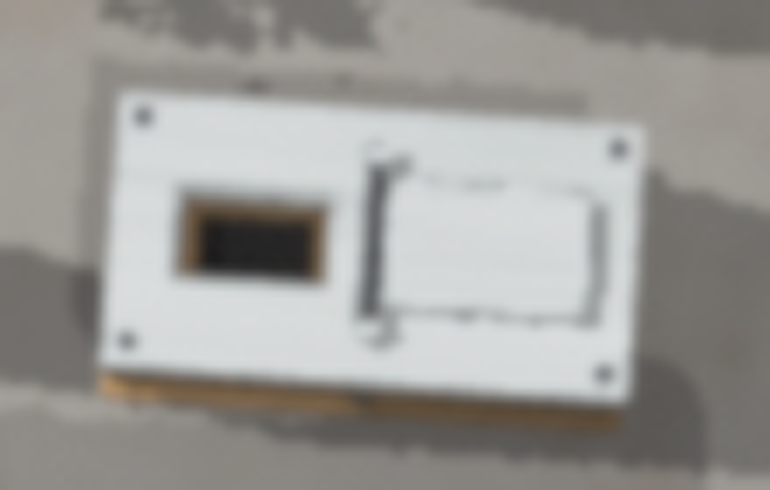

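View pics/s2.png

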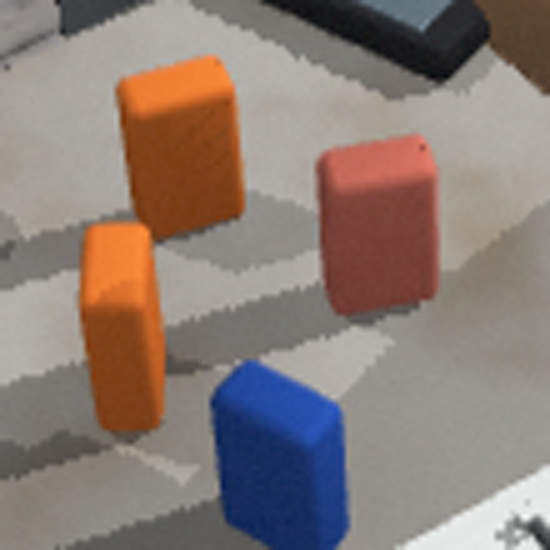

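View pics/t2.png

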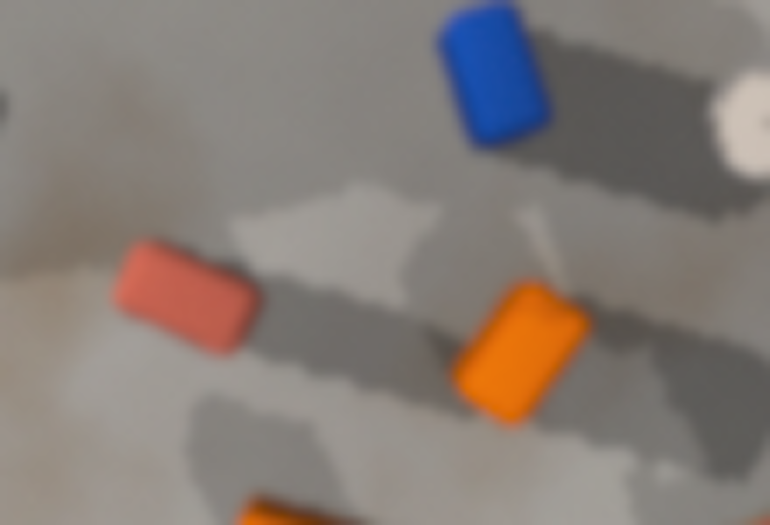

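```bash
cat > st.py <<'E'
from h import *
def blob(im,u,v,r=4):
    g=cv2.cvtColor(im,cv2.COLOR_BGR2GRAY).astype(float)[v-r:v+r+1,u-r:u+r+1]
    b=np.median(g);w=np.clip(b-25-g,0,None);yy,xx=np.mgrid[-r:r+1,-r:r+1]
    return np.array([u+(w*xx).sum()/w.sum(),v+(w*yy).sum()/w.sum()])
def seed(p,s,x0,y0):return int(round(p[0]/s+x0-.4)),int(round(p[1]/s+y0-.4))
if __name__=="__main__":
    S=np.load("side0.npz");T=np.load("top0.npz")
    # order: back-left, back-right, front-left, front-right
    sp=[(602,221),(221,451),(465,82),(95,288)];tp=[(143,116),(618,149),(127,340),(604,374)]
    a=[blob(S["im"],*seed(p,5,285,215)) for p in sp];b=[blob(T["im"],*seed(p,7,280,105)) for p in tp]
    P=np.array([tri(x,y) for x,y in zip(a,b)]);print("tri\n",P.round(4))
    for n,q in(("side",a),("top",b)):
        Q=plane(n,q,.06);print(n,Q.round(4)[:,:2].tolist(),"c",Q.mean(0).round(4));P2=Q
        yv=(Q[0]-Q[1]+Q[2]-Q[3]);xv=Q[0]-Q[2]+Q[1]-Q[3]
        print("yaw y",np.degrees(np.arctan2(-yv[0],yv[1])),"yaw x",np.degrees(np.arctan2(xv[1],xv[0])),np.linalg.norm(yv)/2,np.linalg.norm(xv)/2)
    # plate top rect in top view; bars
    g=T["im"];m=((g.min(2)>185)).astype(np.uint8);m[:, :290]=0;m[:,380:]=0;m[:110]=0;m[170:]=0
    c=max(cv2.findContours(m,0,1)[0],key=cv2.contourArea).reshape(-1,2)
    Q=plane("top",c,.06)[:,:2].astype(np.float32);print("plate",cv2.minAreaRect(Q*1000))
    # bar
    for n,D,box in(("top",T,(290,205,325,240)),("side",S,(295,170,335,220))):
        hsv=cv2.cvtColor(D["im"],cv2.COLOR_BGR2HSV);m=((hsv[...,0]<9)&(hsv[...,1]>90)).astype(np.uint8)
        x0,y0,x1,y1=box;k=np.zeros_like(m);k[y0:y1,x0:x1]=m[y0:y1,x0:x1]
        c=max(cv2.findContours(k,0,1)[0],key=cv2.contourArea)
        print(n,cv2.minAreaRect(c),cv2.contourArea(c))
        if n=="top":print("bar on z=.078 (side walls incl)",cv2.minAreaRect((plane("top",c.reshape(-1,2),.078)[:,:2]*1000).astype(np.float32)))
    for n,D in(("side",S),("top",T)):
        P=cloud(n,D["d"]);x=P[...,0];y=P[...,1]
        near=(abs(x-.40)<.06)&(abs(y+.24)<.04)&(P[...,2]>.072)&(P[...,2]<.09);hsv=cv2.cvtColor(D["im"],cv2.COLOR_BGR2HSV)
        near&=(hsv[...,0]<9)&(hsv[...,1]>90)
        Q=P[near];print(n,"top pts",len(Q),Q.mean(0).round(4),np.median(Q[:,2]),cv2.minAreaRect((Q[:,:2]*1000).astype(np.float32)))
        if n=="side":
            f=hsv[...,0]<9
            f&=(hsv[...,1]>90)&(abs(x-.41)<.06)&(abs(y+.24)<.05)&(P[...,2]>.015)&(P[...,2]<.07)
            Q=P[f];q=Q-Q.mean(0);w,_,vt=np.linalg.svd(q,full_matrices=False);print("face normal",vt[2],np.degrees(np.arctan2(vt[2][1],vt[2][0])),Q.mean(0),len(Q),w/len(Q)**.5)
E
python3 st.py
```

```text
tri
 [[ 0.6391 -0.2217  0.0641]
 [ 0.6237 -0.3833  0.0584]
 [ 0.5573 -0.2129  0.0592]
 [ 0.5454 -0.378   0.0595]]
side [[0.6364, -0.2208], [0.6256, -0.3823], [0.5574, -0.214], [0.5467, -0.3767]] c [ 0.5915 -0.2985  0.06  ]
yaw y -3.8023216031033216 yaw x -4.496296119466291 0.16240637493750254 0.0791610015326929
top [[0.6418, -0.2192], [0.6216, -0.3855], [0.5578, -0.2121], [0.5437, -0.3802]] c [ 0.5912 -0.2993  0.06  ]
yaw y -5.837787622087936 yaw x -4.3961719411944955 0.1680875888971368 0.08116510581255254
plate ((592.1776733398438, -298.1881408691406), (174.65797424316406, 90.3290786743164), 86.08654022216797)
top ((305.9000549316406, 221.70004272460938), (20.124608993530273, 11.180339813232422), 26.56505012512207) 193.0
bar on z=.078 (side walls incl) ((400.1177978515625, -237.36045837402344), (45.82283020019531, 25.382326126098633), 63.76530456542969)
side ((315.2294006347656, 194.48236083984375), (34.12994384765625, 23.39243507385254), 85.60128784179688) 703.5
side top pts 223 [ 0.4025 -0.242   0.0775] 0.07794136526544178 ((401.5805358886719, -241.11428833007812), (44.52450180053711, 24.728378295898438), 67.63023376464844)
face normal [-0.87820168  0.47816688  0.01087368] 151.432409320671 [ 0.4091641  -0.24613392  0.04281016] 439 [[-0.00381814 -0.00307022  0.00154675]
 [-0.00378256 -0.00339908  0.00143221]
 [-0.00314515 -0.0038189   0.00466871]
 ...
 [ 0.00381185  0.00110894 -0.00162861]
 [ 0.00392062  0.00317764 -0.0014066 ]
 [ 0.00381317  0.00285037 -0.00227892]]
top top pts 210 [ 0.3998 -0.2376  0.0764] 0.0763631257847841 ((399.66143798828125, -237.6979522705078), (45.06271743774414, 24.911901473999023), 65.64727020263672)
```

```bash
cat > edge.py <<'E'
from h import *
def edgepts(im,a,b,n=40,r=3.5,trim=.12):
    """points of strongest luminance step along normals of image segment a-b"""
    g=cv2.GaussianBlur(cv2.cvtColor(im,cv2.COLOR_BGR2GRAY).astype(np.float32),(0,0),.7)
    a=np.array(a,float);b=np.array(b,float);t=(b-a)/np.linalg.norm(b-a);nn=np.array([-t[1],t[0]])
    s=np.arange(-r,r+.01,.1);out=[]
    for k in np.linspace(trim,1-trim,n):
        p=a+(b-a)*k;xy=(p+s[:,None]*nn).astype(np.float32)
        v=cv2.remap(g,xy[:,0][None].copy(),xy[:,1][None].copy(),cv2.INTER_LINEAR)[0]
        d=abs(np.gradient(v));m=d.argmax();lo=max(m-8,0);w=d[lo:m+9];out.append(p+nn*(s[lo:m+9]*w).sum()/w.sum())
    return np.array(out)
def line(P):
    P=P[:,:2];
    for _ in range(3):
        l=cv2.fitLine(P.astype(np.float32)*1000,cv2.DIST_HUBER,0,.01,.01).ravel();d=l[:2];c=l[2:]/1000
        e=abs((P-c)@np.array([-d[1],d[0]]));P=P[e<max(2*np.median(e),.0005)]
    return d,c
def inter(l1,l2):
    A=np.array([l1[0],-l2[0]]).T;t=np.linalg.solve(A,l2[1]-l1[1]);return l1[1]+t[0]*l1[0]
def plate(n,im,cor,z=.06,verbose=True):
    # cor: image corners in order BL,BR,FR,FL
    L=[]
    for i in range(4):L.append(line(plane(n,edgepts(im,cor[i],cor[(i+1)%4]),z)))
    C=np.array([inter(L[i],L[i-1]) for i in range(4)])
    ang=[]
    for i in range(4):
        a=np.degrees(np.arctan2(L[i][0][1],L[i][0][0]))%180;ang.append((a-90 if i%2==0 else (a+90)%180-90))
    if verbose:print(n,"corners",C.round(4).tolist(),"c",C.mean(0).round(4),"yaw",np.round(ang,2),"sizes",[round(float(np.linalg.norm(C[i]-C[(i+1)%4])),4) for i in range(4)])
    return C,ang
def oc(p,s,x0,y0):return ((p[0]+.5)/s-.5+x0,(p[1]+.5)/s-.5+y0)
if __name__=="__main__":
    S=np.load("side0.npz");T=np.load("top0.npz")
    plate("side",S["im"],[oc(p,5,285,215) for p in [(632,233),(218,488),(66,287),(470,60)]])
    plate("top",T["im"],[oc(p,7,280,105) for p in [(118,92),(643,126),(630,403),(100,368)]])
    print("window")
    plate("side",S["im"],[oc(p,5,285,215) for p in [(536,196),(412,268),(366,214),(477,150)]])
    plate("top",T["im"],[oc(p,7,280,105) for p in [(180,186),(329,196),(325,284),(175,276)]])
E
python3 edge.py
```

```text
side corners [[0.64410001039505, -0.21439999341964722], [0.6323999762535095, -0.39010000228881836], [0.5401999950408936, -0.38449999690055847], [0.5519000291824341, -0.20810000598430634]] c [ 0.5921 -0.2993] yaw [-3.8  -3.48 -3.8  -3.96] sizes [0.176, 0.0924, 0.1768, 0.0924]
top corners [[0.6438999772071838, -0.21359999477863312], [0.6322000026702881, -0.3903000056743622], [0.5385000109672546, -0.3824999928474426], [0.5519999861717224, -0.2069000005722046]] c [ 0.5917 -0.2983] yaw [-3.8  -4.73 -4.4  -4.16] sizes [0.1771, 0.094, 0.1762, 0.0922]
window
side corners [[0.6123999953269958, -0.23559999465942383], [0.608299970626831, -0.2865999937057495], [0.5803999900817871, -0.2851000130176544], [0.5843999981880188, -0.23389999568462372]] c [ 0.5964 -0.2603] yaw [-4.65 -3.05 -4.41 -3.3 ] sizes [0.0512, 0.0279, 0.0513, 0.0281]
top corners [[0.6098999977111816, -0.2345000058412552], [0.6055999994277954, -0.2842000126838684], [0.5796999931335449, -0.2800999879837036], [0.5814999938011169, -0.23070000112056732]] c [ 0.5942 -0.2574] yaw [-4.96 -8.96 -2.01 -7.69] sizes [0.0498, 0.0262, 0.0494, 0.0287]
```

```bash
python3 - <<'E'
from edge import *
S=np.load("side0.npz");T=np.load("top0.npz")
# bar top, top view: crop t2 origin (280,180) s7
c=[oc(p,7,280,180) for p in [(140,238),(263,290),(232,357),(112,300)]]
plate("top",T["im"],c,.078)
# side: foot edge of the front face (z=0) and vertical extents
c=[oc(p,5,240,150) for p in [(438,292),(345,315)]]
d,_=line(plane("side",edgepts(S["im"],c[0],c[1],trim=.2),0.001));print("foot edge ang",np.degrees(np.arctan2(d[1],d[0]))%180)
# top-face back edge silhouettes in side
c=[oc(p,5,240,150) for p in [(322,154),(425,136)]]
d,p=line(plane("side",edgepts(S["im"],c[0],c[1],trim=.2),0.077));print("top back edge ang",np.degrees(np.arctan2(d[1],d[0]))%180,p)
f,cx,cy,V=cal("top");print("top cam at",-V[:3,:3].T@V[:3,3])
P=cloud("side",S["d"]);hsv=cv2.cvtColor(S["im"],cv2.COLOR_BGR2HSV);m=(hsv[...,0]<9)&(hsv[...,1]>90)
x,y,z=P[...,0],P[...,1],P[...,2]
m&=(abs(x-.41)<.06)&(abs(y+.24)<.05)
n=np.array([np.cos(np.radians(-26)),np.sin(np.radians(-26))]);
for lo,hi in((.02,.04),(.04,.06),(.06,.07)):
    k=m&(z>lo)&(z<hi);Q=P[k][:,:2];d,c=line(Q);print(lo,len(Q),np.degrees(np.arctan2(d[1],d[0]))%180,c,"thick coord",np.median(Q@n))
E
```

```text
top corners [[0.42010000348091125, -0.2282000035047531], [0.4074000120162964, -0.26249998807907104], [0.3797000050544739, -0.2485000044107437], [0.40139999985694885, -0.20170000195503235]] c [ 0.4021 -0.2352] yaw [-20.26 -26.81 -24.87 -54.77] sizes [0.0365, 0.0311, 0.0516, 0.0325]
foot edge ang 74.73191
top back edge ang 66.724686 [ 0.3898154  -0.23211075]
top cam at [ 0.4138191  -0.2803868   0.96666857]
0.02 163 65.41846 [ 0.41056445 -0.24505745] thick coord 0.47614489907678553
0.04 156 64.63246 [ 0.41043597 -0.24532737] thick coord 0.4762792895936027
0.06 84 66.44184 [ 0.41115832 -0.24302736] thick coord 0.47635815162801
```

```bash
cat >> h.py <<'E'
def plan(tx,ty,tz,psi,n,g=0):
    """from measured pose; equal world steps, equal turns; prints rows (tool down assumed)"""
    s=robot.read_state();p=np.array(s["position"]);ps=s["orientation"][2]
    D=(np.array([tx,ty,tz])-p)/n;dt=(psi-ps)/n
    for i in range(n):
        a=np.radians(ps+i*dt);print([g,round(D[0]*np.cos(a)+D[1]*np.sin(a),4),round(D[0]*np.sin(a)-D[1]*np.cos(a),4),round(-D[2],4),round(-np.radians(dt),4)])
E
python3 -c "
from h import *
plan(.400,-.2385,.200,65.3,9)"
```

```text
[0, np.float64(0.0335), np.float64(-0.0244), np.float64(0.0043), np.float64(-0.0901)]
[0, np.float64(0.0356), np.float64(-0.0213), np.float64(0.0043), np.float64(-0.0901)]
[0, np.float64(0.0373), np.float64(-0.018), np.float64(0.0043), np.float64(-0.0901)]
[0, np.float64(0.0388), np.float64(-0.0146), np.float64(0.0043), np.float64(-0.0901)]
[0, np.float64(0.04), np.float64(-0.011), np.float64(0.0043), np.float64(-0.0901)]
[0, np.float64(0.0408), np.float64(-0.0074), np.float64(0.0043), np.float64(-0.0901)]
[0, np.float64(0.0413), np.float64(-0.0037), np.float64(0.0043), np.float64(-0.0901)]
[0, np.float64(0.0414), np.float64(0.0), np.float64(0.0043), np.float64(-0.0901)]
[0, np.float64(0.0413), np.float64(0.0038), np.float64(0.0043), np.float64(-0.0901)]
```

>>> {"method": "send_rows", "body": {"moves": [0,0.0335,-0.0245,0.004,-0.09,0,0.0355,-0.0215,0.004,-0.09,0,0.0375,-0.018,0.004,-0.09,0,0.039,-0.0145,0.004,-0.09,0,0.04,-0.011,0.004,-0.09,0,0.041,-0.0075,0.004,-0.09,0,0.0415,-0.0035,0.004,-0.09,0,0.0415,0,0.004,-0.09,0,0.0415,0.004,0.004,-0.09,0,0,0,0,0], "squeeze": 60}}

```text
time: 1.35
position: [0.4017, -0.2359, 0.2027]
orientation: [-179.9, -0.0, 65.5]
ft_force: [0.7, -0.8, 0.4]
grip_width: 0.0855
```

```bash
python3 -c "
from h import *
plan(.400,-.2385,.115,65.3,3)"
```

```text
[0, np.float64(-0.001), np.float64(-0.0001), np.float64(0.0292), np.float64(0.0012)]
[0, np.float64(-0.001), np.float64(-0.0001), np.float64(0.0292), np.float64(0.0012)]
[0, np.float64(-0.001), np.float64(-0.0001), np.float64(0.0292), np.float64(0.0012)]
```

>>> {"method": "send_rows", "body": {"moves": [0,-0.001,0,0.029,0.001,0,-0.001,0,0.029,0.001,0,-0.001,0,0.029,0.001,0,0,0,0,0]}}

```text
time: 1.85
position: [0.3978, -0.2405, 0.1144]
orientation: [-179.7, -0.1, 65.0]
ft_force: [0.2, 0.8, -0.0]
grip_width: 0.0851
```

```bash
python3 - <<'E'
from h import *
im,d=eyes.camera("side");np.savez("side1.npz",im=im,d=d);crop(0,im,245,90,140,140,5,"pics/s3.png")
print(robot.read_state()["position"],robot.read_state()["orientation"])
E
```

```text
[ 0.39880385 -0.2411089   0.11581525] [-1.79866472e+02 -2.19304615e-02  6.49865927e+01]
```

View pics/s3.png

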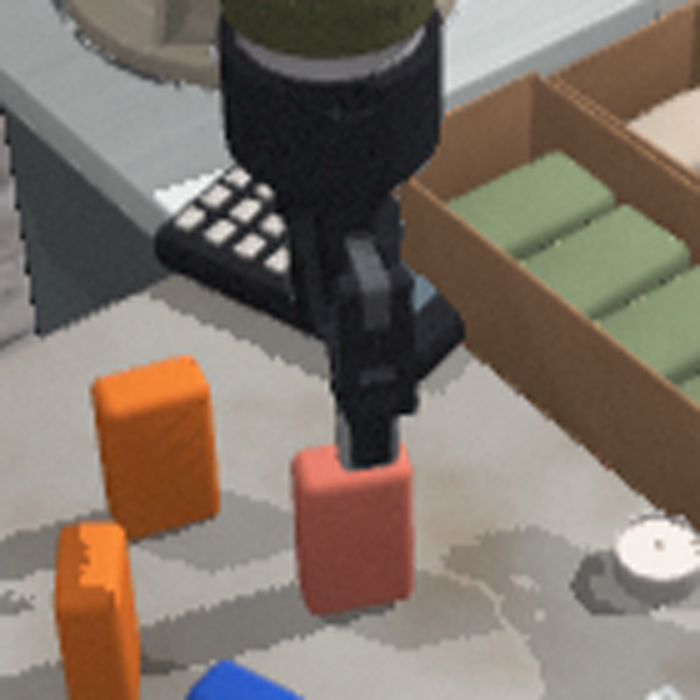

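```bash
python3 - <<'E'
from h import *
S=np.load("side1.npz")
def q(P):return ((proj("side",P)-[245,90])*5+2).round(0)
t=np.array([.3988,-.2411,0]);n=np.array([.906,-.423,0]);w=np.array([.423,.906,0])
for r in(.0425,.05,.057):print(q(np.array([t+n*r+w*.011+[0,0,.118],t+n*r-w*.011+[0,0,.118]])).tolist())
b=np.array([.400,-.2385,0]);print("bar foot face corners",q(np.array([b+n*.013+w*.023,b+n*.013-w*.023,b+n*.013+w*.023+[0,0,.078],b+n*.013-w*.023+[0,0,.078]])).tolist())
P=cloud("side",S["d"])
for u,v in((360,445),(375,445),(360,455),(385,455),(365,430)):
    a,c=u//5+245,v//5+90;print(u,v,P[c,a].round(4),((P[c,a]-t)@n).round(4),((P[c,a]-t)@w).round(4))
E
```

```text
[[397.0, 457.0], [339.0, 466.0]]
[[401.0, 471.0], [343.0, 481.0]]
[[406.0, 484.0], [347.0, 494.0]]
bar foot face corners [[419.0, 605.0], [310.0, 625.0], [418.0, 472.0], [303.0, 491.0]]
360 445 [ 0.447  -0.2685  0.1387] 0.0552 -0.0045
375 445 [ 0.4483 -0.2628  0.1362] 0.054 0.0013
360 455 [ 0.4448 -0.2671  0.1311] 0.0527 -0.0041
385 455 [ 0.4504 -0.2599  0.131 ] 0.0547 0.0047
365 430 [ 0.4491 -0.2677  0.1472] 0.0568 -0.0028
```

>>> {"method": "send_rows", "body": {"moves": [0,0,0,0.032,0,0,0,0,0.032,0,0,0,0,0,0]}}

```text
time: 2.28
position: [0.3989, -0.2406, 0.0518]
orientation: [-179.8, -0.0, 65.0]
ft_force: [0.7, 0.7, 0.0]
grip_width: 0.0855
```

```bash
python3 - <<'E'
from h import *
im,d=eyes.camera("side");crop(0,im,245,90,140,140,5,"pics/s4.png")
for k in range(1):
  s=robot.read_state();print(s["position"],s["orientation"],s["ft_force"])
E
```

```text
[ 0.39977745 -0.24130789  0.05303063] [-1.79974878e+02  2.39324243e-03  6.50441170e+01] [-0.06196569  0.10919053 -0.83442629]
```

View pics/s4.png

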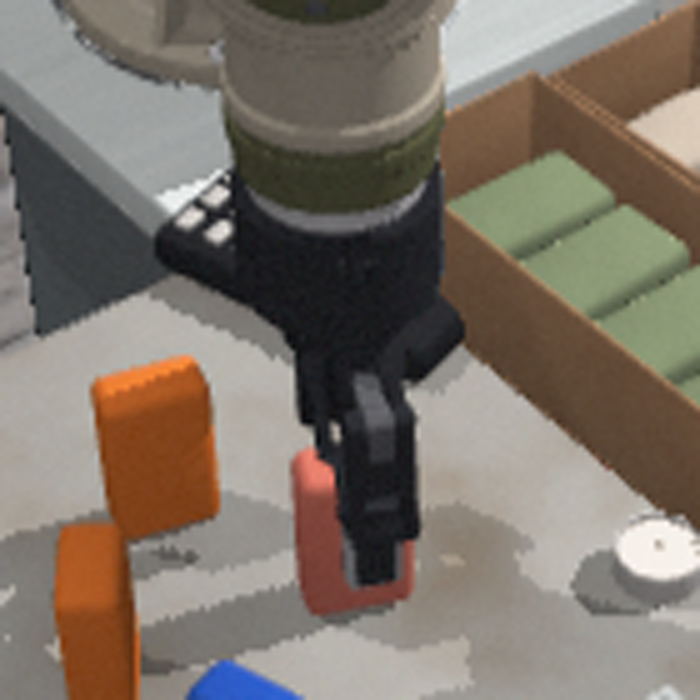

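>>> {"method": "send_rows", "body": {"moves": [120,0,0,0,0,160,0,0,0,0,200,0,0,0,0,255,0,0,0,0,255,0,0,0,0,255,0,0,0,0], "squeeze": 60}}

```text
time: 3.08
position: [0.4001, -0.2413, 0.0529]
orientation: [179.9, 0.0, 65.1]
ft_force: [-0.9, -0.7, 5.9]
grip_width: 0.0255
```

>>> {"method": "send_rows", "body": {"moves": [255,0,0,-0.02,0,255,0,0,-0.04,0,255,0,0,-0.04,0,255,0,0,-0.03,0,255,0,0,0,0]}}

```text
time: 3.7
position: [0.4011, -0.2419, 0.1843]
orientation: [179.8, 0.1, 65.1]
ft_force: [-0.3, -0.4, -0.1]
grip_width: 0.0253
```

```bash
python3 - <<'E'
from h import *
im,d=eyes.camera("side");crop(0,im,245,60,140,140,5,"pics/s5.png");np.savez("side2.npz",im=im,d=d)
s=robot.read_state();print(s["position"],s["orientation"],s["ft_force"],s["grip_width"])
plan(.5946-.0,-.259,.185,86.15,6,255)
E
```

```text
[ 0.40023647 -0.24127771  0.18265238] [1.79907913e+02 2.81375027e-02 6.50794363e+01] [-0.77437345  0.4575766   0.04305028] 0.025287425572346603
[255, np.float64(0.011), np.float64(0.0306), np.float64(-0.0004), np.float64(-0.0613)]
[255, np.float64(0.0091), np.float64(0.0312), np.float64(-0.0004), np.float64(-0.0613)]
[255, np.float64(0.0071), np.float64(0.0317), np.float64(-0.0004), np.float64(-0.0613)]
[255, np.float64(0.0052), np.float64(0.0321), np.float64(-0.0004), np.float64(-0.0613)]
[255, np.float64(0.0032), np.float64(0.0324), np.float64(-0.0004), np.float64(-0.0613)]
[255, np.float64(0.0012), np.float64(0.0325), np.float64(-0.0004), np.float64(-0.0613)]
```

View pics/s5.png

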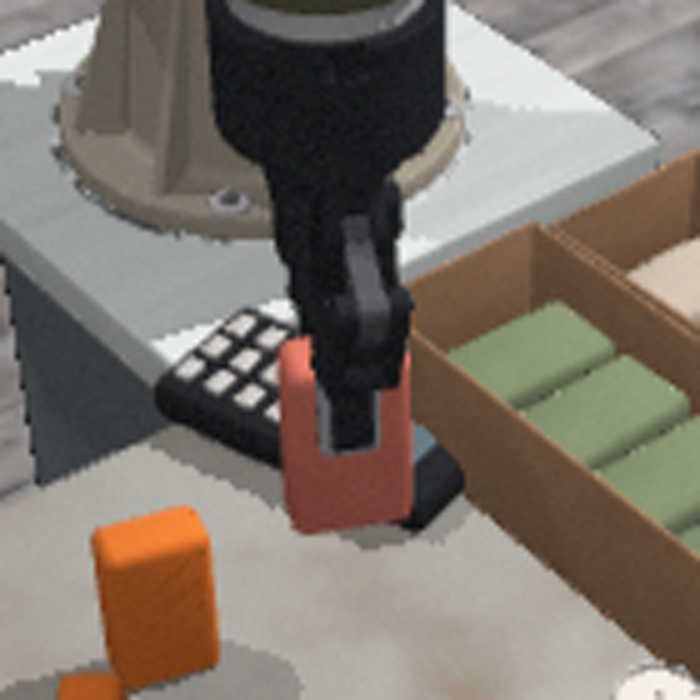

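>>> {"method": "send_rows", "body": {"moves": [255,0.011,0.0305,0,-0.061,255,0.009,0.031,0,-0.061,255,0.007,0.0315,0,-0.061,255,0.005,0.032,0,-0.061,255,0.003,0.0325,0,-0.061,255,0.001,0.0325,0,-0.061,255,0,0,0.03,0,255,0,0,0.012,0,255,0,0,0,0,255,0,0,0,0]}}

```text
time: 5.0
position: [0.5934, -0.2596, 0.1408]
orientation: [180.0, 0.0, 86.0]
ft_force: [-0.0, 0.2, -1.0]
grip_width: 0.025
```

```bash
python3 - <<'E'
from h import *
ps=[]
for k in range(3):
  im,d=eyes.camera("side")
  s=robot.read_state();print(s["position"],s["orientation"],s["ft_force"],s["grip_width"])
im2,d2=eyes.camera("top")
crop(0,im,310,140,110,110,6,"pics/s6.png");np.savez("side3.npz",im=im,d=d);np.savez("top3.npz",im=im2,d=d2);crop(0,im2,270,90,120,90,6,"pics/t6.png")
E
```

```text
[ 0.5936916  -0.25976407  0.14137125] [1.79921778e+02 4.26846700e-02 8.60277371e+01] [-0.27692024 -0.17566925 -0.81746827] 0.02471691213190105
[ 0.59382458 -0.25985806  0.14156504] [1.79898081e+02 5.35586155e-02 8.60284993e+01] [ 0.11761434 -0.2135399  -0.66673264] 0.025371701705268836
[ 0.59387828 -0.25986754  0.1415953 ] [1.79891788e+02 5.88469481e-02 8.60317119e+01] [ 0.57279322  0.8490471  -0.64286824] 0.025110212606210887
```

View pics/s6.png

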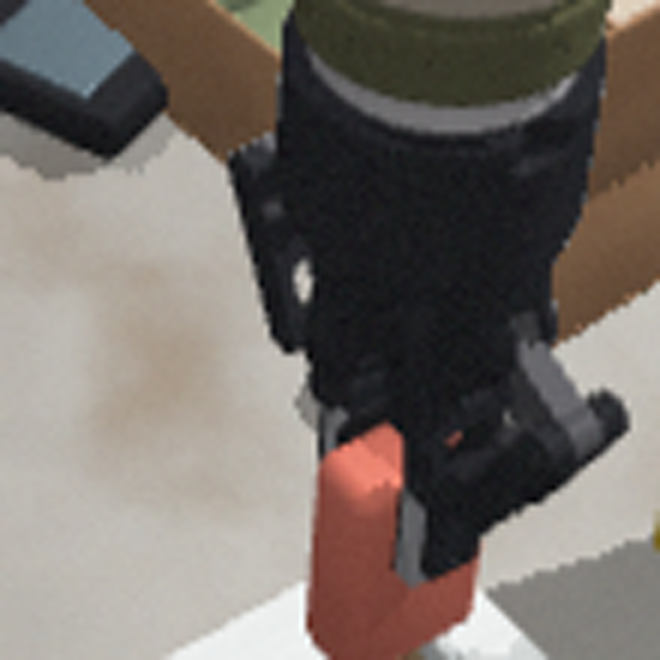

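View pics/t6.png

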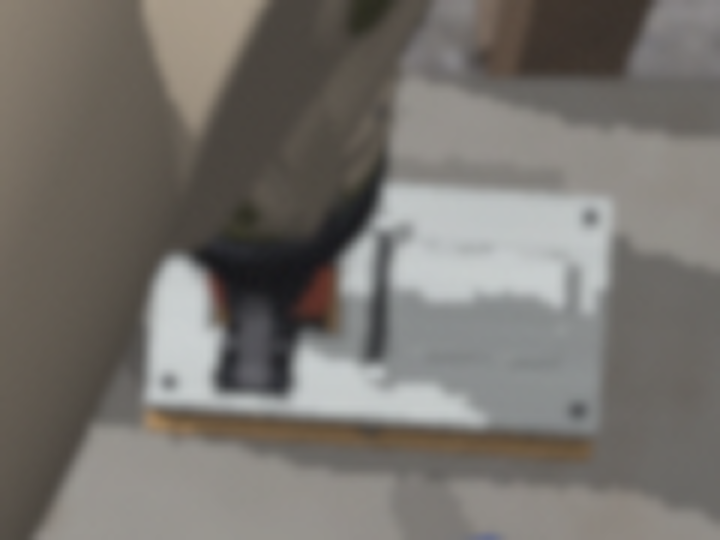

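```bash
python3 - <<'E'
from h import *
S=np.load("side3.npz");crop(0,S["im"],340,205,80,75,9,"pics/s7.png")
E
```

```text
(no output)
```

View pics/s7.png

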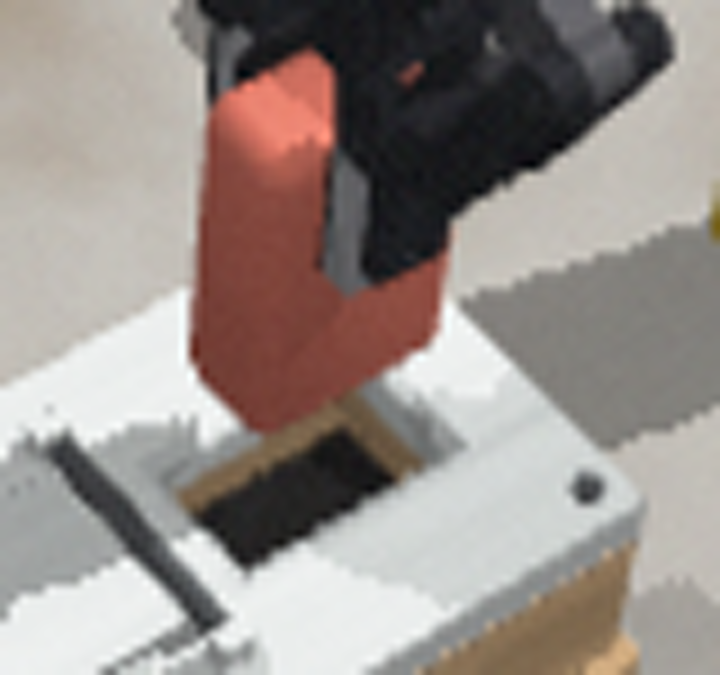

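```bash
cat > bar.py <<'E'
from edge import *
def barface(D,psi=86.03,z0=.092,z1=.15):
    P=cloud("side",D["d"]);hsv=cv2.cvtColor(D["im"],cv2.COLOR_BGR2HSV)
    m=((hsv[...,0]<9)|(hsv[...,0]>175))&(hsv[...,1]>90)&(abs(P[...,0]-.6)<.06)&(abs(P[...,1]+.26)<.06)&(P[...,2]>z0)&(P[...,2]<z1)
    Q=P[m];a=np.radians(psi-90);X=np.array([np.cos(a),np.sin(a)]);Y=np.array([-X[1],X[0]])
    x=Q[:,:2]@X;y=Q[:,:2]@Y
    # back face (x max) & right face (y min)
    xb=np.percentile(x,97);yb=np.percentile(y,3)
    fx=x[(abs(x-xb)<.004)&(y>yb+.008)];fy=y[(abs(y-yb)<.004)&(x<xb-.006)]
    cx=np.median(fx)-.013;cy=np.median(fy)+.023
    print("n",len(fx),len(fy),"std",fx.std(),fy.std(),"centre",(cx*X+cy*Y).round(4));
    A=Q[(abs(x-xb)<.004)&(y>yb+.008)];d,_=line(A);print("back face yaw",np.degrees(np.arctan2(d[1],d[0]))%180-90)
    # tilt of back face
    q=A-A.mean(0);_,_,vt=np.linalg.svd(q,full_matrices=False);print("normal",vt[2])
    return cx*X+cy*Y
if __name__=="__main__":
    S=np.load("side3.npz");b=barface(S)
    S0=np.load("side0.npz");P=cloud("side",S0["d"])
    k=(abs(P[...,0]-.59)<.1)&(abs(P[...,1]+.3)<.12)&(P[...,2]>.05)
    m=(S0["im"].min(2)>170)&k;print("plate z",np.median(P[m][:,2]))
    # project bar corners w/ various centre vs measured pixels
    def q(P):return ((proj("side",P)-[340,205]+.5)*9-.5).round(0)
    a=np.radians(-3.97);X=np.array([np.cos(a),np.sin(a),0]);Y=np.array([-X[1],X[0],0])
    zf=.0885
    for c in((b[0],b[1]),(.5939,-.2599)):
        c=np.array([c[0],c[1],zf]);print(c,[q(c+X*sx*.013+Y*sy*.023).tolist()[0] for sx,sy in((-1,-1),(1,-1),(1,1))])
    im=S["im"]
    # vertical silhouettes by edge
    oc9=lambda p:oc(p,9,340,205)
    for A,B,lab in(((207,110),(193,350),"left"),((447,250),(438,325),"right")):
        e=edgepts(im,oc9(A),oc9(B),trim=.1,r=2.5);print(lab,np.median(e,0))
E
python3 bar.py
```

```text
n 182 134 std 0.0006336113921403043 0.0005897076315188381 centre [ 0.5936 -0.2582]
back face yaw -3.7307663
normal [ 0.99767409 -0.06808462 -0.0032994 ]
plate z 0.061102013070585284
[ 0.59360466 -0.2581629   0.0885    ] [[174.0, 367.0], [258.0, 459.0], [450.0, 349.0]]
[ 0.5939 -0.2599  0.0885] [[168.0, 373.0], [252.0, 464.0], [444.0, 354.0]]
left [361.50815675 230.09725419]
right [388.51565497 236.49088277]
```

>>> {"method": "send_rows", "body": {"moves": [255,-0.0012,0.0013,0,-0.003,255,0,0,0.011,0,255,0,0,0.011,0,255,0,0,0,0]}}

```text
time: 5.7
position: [0.5936, -0.2601, 0.1163]
orientation: [-179.8, -0.1, 86.2]
ft_force: [-0.1, 0.4, -0.5]
grip_width: 0.025
```

```bash
python3 - <<'E'
from bar import *
im,d=eyes.camera("side");im2,d2=eyes.camera("top");crop(0,im,340,215,80,70,9,"pics/s8.png");np.savez("side4.npz",im=im,d=d)
s=robot.read_state();print(s["position"],s["orientation"],s["ft_force"],s["grip_width"])
barface(dict(im=im,d=d),z0=.073,z1=.13);crop(0,im2,270,90,120,90,6,"pics/t8.png")
E
```

```text
[ 0.59441792 -0.26053307  0.11774804] [-1.79947220e+02 -2.38366123e-02  8.62189182e+01] [ 0.78852881 -0.24471071 -0.75523005] 0.025391598770410237
n 151 128 std 0.0006907402276770421 0.0004957982020242426 centre [ 0.5932 -0.2584]
back face yaw -3.9205704
normal [ 0.9978325  -0.06569248 -0.00384679]
```

View pics/s8.png

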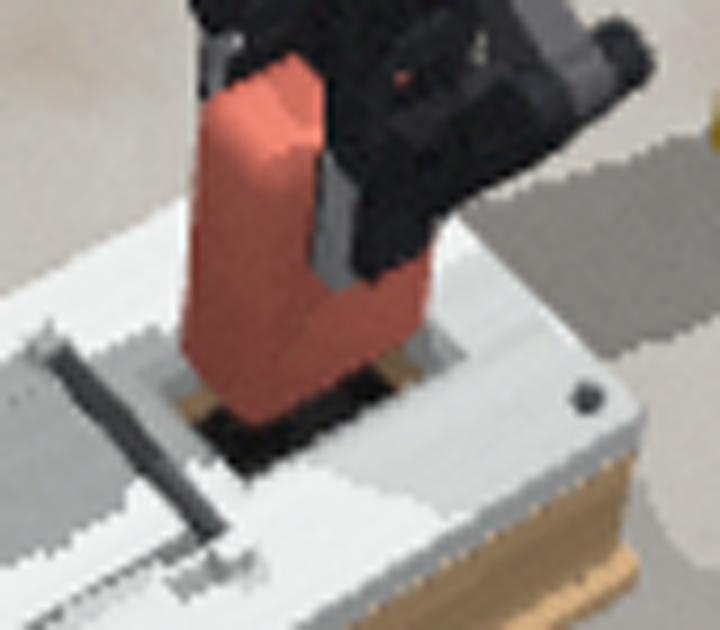

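View pics/t8.png

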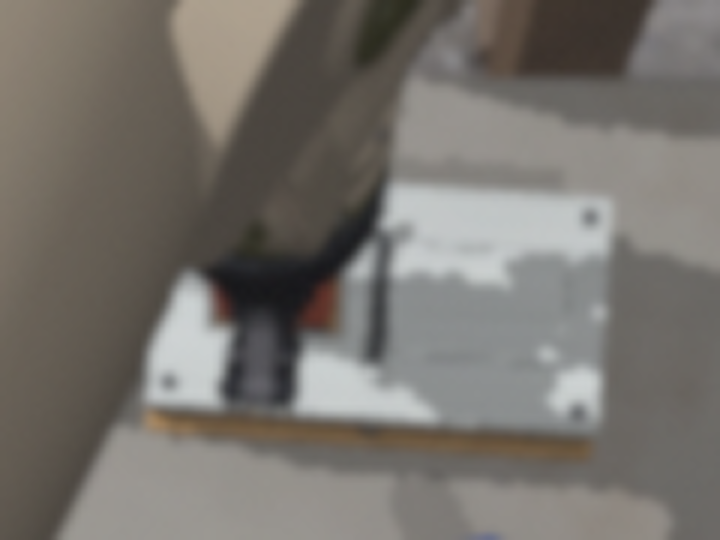

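>>> {"method": "send_rows", "body": {"moves": [255,0,0.001,0,0,255,0,0,0.003,0,255,0,0,0.003,0,255,0,0,0,0]}}

```text
time: 6.3
position: [0.5954, -0.2607, 0.1119]
orientation: [-180.0, -0.0, 86.2]
ft_force: [0.3, -0.5, -1.3]
grip_width: 0.0253
```

>>> {"method": "send_rows", "body": {"moves": [255,0,0,0.002,0,255,0,0,0.002,0,255,0,0,0,0]}}

```text
time: 6.68
position: [0.5956, -0.2607, 0.1081]
orientation: [-180.0, -0.0, 86.2]
ft_force: [-0.4, -0.1, -0.9]
grip_width: 0.0252
```

>>> {"method": "send_rows", "body": {"moves": [255,0,0,0.002,0,255,0,0,0.002,0,255,0,0,0,0]}}

```text
time: 7.05
position: [0.5955, -0.2607, 0.104]
orientation: [-180.0, -0.0, 86.2]
ft_force: [-0.2, 0.1, -1.2]
grip_width: 0.0255
```

>>> {"method": "send_rows", "body": {"moves": [255,0,0,0.002,0,255,0,0,0.002,0,255,0,0,0,0]}}

```text
time: 7.42
position: [0.5955, -0.2607, 0.1]
orientation: [-180.0, -0.0, 86.2]
ft_force: [-0.2, -0.6, -1.3]
grip_width: 0.0251
```

>>> {"method": "send_rows", "body": {"moves": [255,0,0,0.002,0,255,0,0,0.002,0,255,0,0,0,0]}}

```text
time: 7.8
position: [0.5958, -0.2609, 0.0964]
orientation: [180.0, 0.0, 86.2]
ft_force: [-0.1, -0.0, 1.0]
grip_width: 0.0253
```

```bash
python3 - <<'E'
from bar import *
im,d=eyes.camera("side");im2,d2=eyes.camera("top");crop(0,im,320,200,100,90,8,"pics/s9.png");np.savez("side5.npz",im=im,d=d)
s=robot.read_state();print(s["position"],s["orientation"],s["ft_force"],s["grip_width"])
E
```

```text
[ 0.59574135 -0.26086344  0.09655987] [1.79985590e+02 1.33707378e-02 8.62181594e+01] [ 0.23878414 -0.14385639  1.46750825] 0.025567427953056
```

View pics/s9.png

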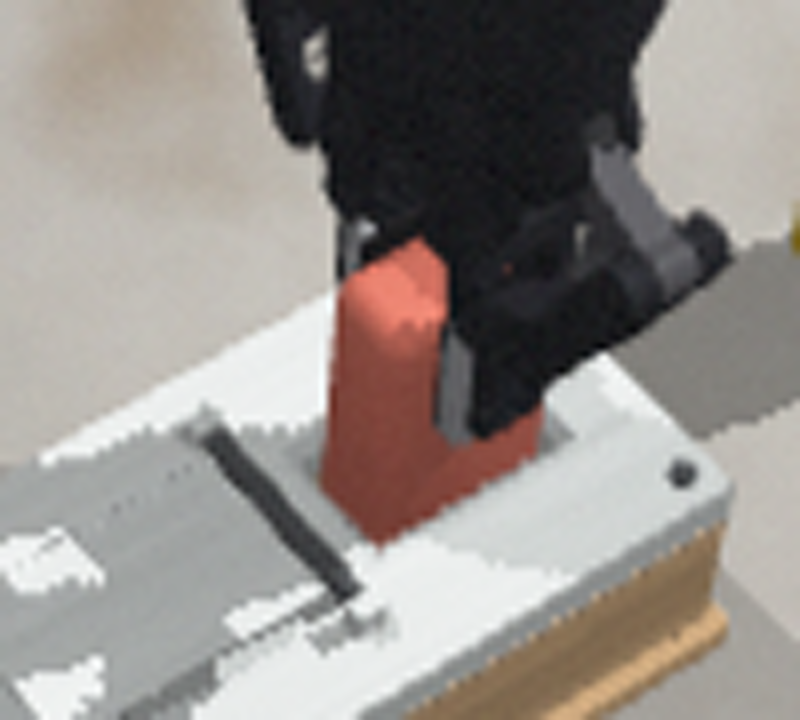

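>>> {"method": "send_rows", "body": {"moves": [255,0,0,0.002,0,255,0,0,0.002,0,255,0,0,0,0]}}

```text
time: 8.28
position: [0.5958, -0.2609, 0.0923]
orientation: [180.0, 0.0, 86.2]
ft_force: [-0.1, -0.0, 1.9]
grip_width: 0.0252
```

>>> {"method": "send_rows", "body": {"moves": [255,0,0,0.002,0,255,0,0,0.002,0,255,0,0,0,0]}}

```text
time: 8.65
position: [0.5958, -0.2609, 0.0883]
orientation: [180.0, 0.0, 86.2]
ft_force: [-1.3, 0.4, 3.7]
grip_width: 0.0253
```

>>> {"method": "send_rows", "body": {"moves": [255,0,0,0.0025,0,255,0,0,0,0,255,0,0,0,0]}}

```text
time: 9.02
position: [0.5958, -0.2609, 0.086]
orientation: [180.0, 0.0, 86.2]
ft_force: [0.6, 0.2, 4.4]
grip_width: 0.0252
```

```bash
python3 - <<'E'
from bar import *
F=[]
for k in range(6):
  im,d=eyes.camera("side");s=robot.read_state();F.append(np.r_[s["position"],s["ft_force"],s["grip_width"]])
print(np.mean(F,0).round(4),np.std(F,0).round(4))
im2,d2=eyes.camera("top");crop(0,im,320,200,100,90,8,"pics/s10.png");cv2.imwrite("pics/side10.png",im);cv2.imwrite("pics/top10.png",im2);np.savez("side6.npz",im=im,d=d)
P=cloud("side",d);hsv=cv2.cvtColor(im,cv2.COLOR_BGR2HSV)
m=((hsv[...,0]<9)|(hsv[...,0]>175))&(hsv[...,1]>90)&(abs(P[...,0]-.6)<.04)&(abs(P[...,1]+.26)<.04)
print("bar zmax",np.percentile(P[m][:,2],[90,95,98]))
E
```

```text
[ 0.5958 -0.2609  0.0859 -0.4369 -0.3402  4.218   0.0252] [0.000e+00 0.000e+00 0.000e+00 3.655e-01 3.668e-01 2.763e-01 2.000e-04]
bar zmax [0.11208139 0.11276751 0.1135809 ]
```

View pics/s10.png

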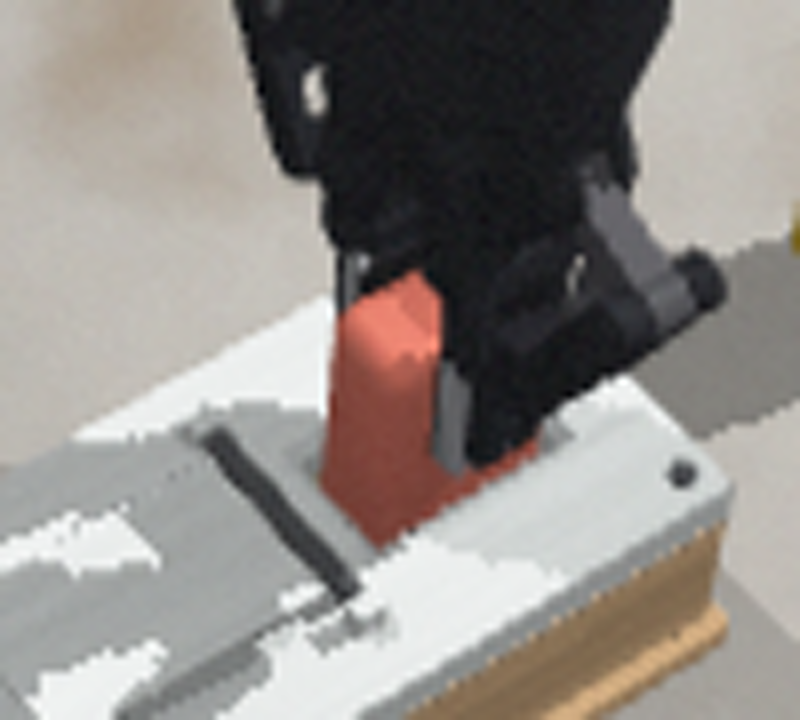

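View pics/side10.png

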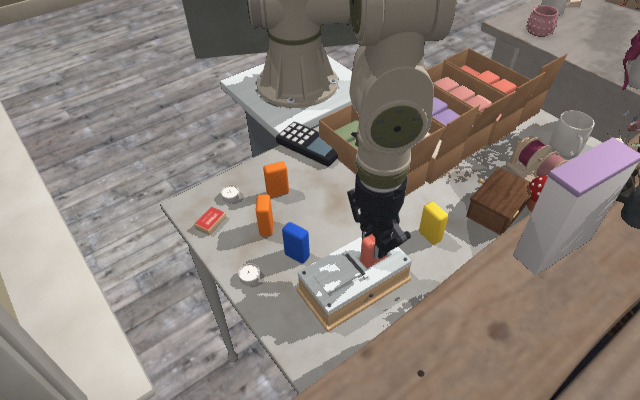

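```bash
python3 -c "
from rig import robot
print(robot.hand_in())"
```

```text
the job is handed in; nothing more can be done
None
```

The coral bar is standing upright in the open left window, still gripped at a commanded 60 N, and holding the stamp pad down by about a centimetre. I handed the job in at about 9.4 s; `hand_in` gave no verdict.

- **Pad depth:** three checks agree on roughly 10–11 mm.
  - The tool went about 10.5 mm further down after the bar touched the pad.
  - The bar's top reads about 112–113 mm, which puts its foot near 34–35 mm. The pad's raised position is 44 mm.
  - The upward force rose from about −1.2 N hanging free to +4.2 N. That is about 5.4 N on the spring, against 5 N expected at 10 mm.
- **Fit:** the bar went through the window with no noticeable sideways force, less than about 1 N. The grip opening stayed at 25 mm throughout.
- **Left alone:** in the last side picture the flap still lies over the right window and the left tealight (in the robot's view that is the right-hand one, `tealight_b`) looks unmoved. The arm hides `tealight_a` in that picture. I didn't look at the last top picture, so `tealight_a` has no final check. The arm's planned path stayed well above it.
- **Disagreements:** the two cameras and the tool reading differed by 1–3 mm on where the bar and window were. I used values in between, and the window's chamfer covered the rest.

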